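# Pump the tea caddy's lid and weigh it

## Task

The square tea caddy with the plunger on its lid has been knocked over: stand it upright on the worktop and let go, then press its plunger all the way down to its stop and let it spring back up. Then pick the caddy up again and set it gently down, upright, in the middle of the scale's pan, without ever forcing the pan down to its bottom stop, and let go. Leave the other things where they are.

Things in the scene. Friction and masses are not known exactly. Their poses are not given: they have to be found in the camera images.
- caddy: square steel tea caddy with a pump lid, the only container with a mushroom plunger on top; 52 x 52 mm, 112 mm tall with its lid, 135 mm to the plunger's top; about 0.36 kg. Origin at the centre of its base, z along its height towards the plunger, x and y square to its sides. It starts lying on one side: z axis level, origin 26 mm above the worktop
- plunger (a joint): stroke of the caddy's spring plunger: 0 up, 0.011 m fully down on its stop; about 3 N to start it, about 7 N at the stop; it springs back up when let go
- plunger_top (a point): centre of the top face of the plunger's round head (30 mm across, 9 mm thick, 14 mm clear of the lid when up); 135 mm from the base of the caddy, moves with the plunger
- scale: white sprung kitchen scale, fixed to the worktop: housing 150 (x) x 140 (y) mm, 50 mm tall, a round dial on its -x face, a round pan on top; origin under its centre
- pan_mid (a point): centre of the top face of the round flat steel pan, 120 mm across, 6 mm thick; 85 mm above the worktop when unloaded, sinks with the pan
- pan (a joint): how far the sprung pan has sunk: 0 unloaded, 0.025 m on its bottom stop; the caddy's own weight sinks it 5 to 11 mm (spring 400 N/m, damped)
- tin_big: large round steel container, 100 mm across, 138 mm tall with a flat lid and small fixed knob; origin under its centre; loose, to be left alone
- tin_small: small round steel container, 76 mm across, 108 mm tall with a flat lid and small fixed knob; origin under its centre; loose, to be left alone
- scoop: plastic measuring scoop, cup 54 mm across and 34 mm tall, flat 85 mm handle towards its -x; origin under the cup; loose, to be left alone
- pan_lid: stainless tea saucepan lid lying flat, 144 mm across, 38 mm tall to the top of its black knob; origin under its centre; loose, to be left alone
- cruet: small glass cruet with ball stopper, 60 mm across, 123 mm tall; origin under its centre; loose, to be left alone
- mug: white mug, 80 mm across, 90 mm tall, handle at its +y; origin under its centre; loose, to be left alone
Things that resemble listed ones, but are neither listed nor needed, are in the scene too. Leave any blue look-alike of the caddy alone. What is shaped like the scale but blue is not meant.

How it is judged:
By the outcome, as a careful person would: the job done as asked, in the order asked, and still so for the second after the job is handed in, with the robot touching nothing.
It also fails if it takes over 61 s, if anything falls off the work surface, if the arm or the gripper's body presses on something with over 40 N, if the wrist force passes 120 N, or if a joint passes its speed limit or range.

## Robot

A 7-joint arm with a two-finger parallel gripper is mounted at the origin on the work surface. World frame = base frame: x ahead of the robot, y to its left, z up, the work surface at z = 0. Lengths are in mm, angles in rad, forces in N, time in s.
With the tool pointing down it reaches from about 400 to 850 mm from the base axis. Payload 4.5 kg.
Tool frame: the origin (TCP) lies between the finger pads; the fingertips stand 8 mm ahead of it and the grasp point (between the pads) lies 11 mm behind it; z points along the fingers, y is the line along which they close (so a half turn about z gives the same grasp; the last joint's range is limited). The gripper opens to 85 mm and grips with 20 to 120 N. Pads are 22 mm wide; open, the fingers measure 114 mm over their backs; the gripper's body (76 mm by 85 mm) begins 54 mm behind the grasp point. The pads swing forward as they close: fully open they stand 13 mm farther back than shut.
Start: joints at [-1.211, 0.689, -0.195, 1.565, 0.157, 0.902, -0.215], TCP at [200.023, 592.152, 239.317] pointing down, gripper open.
Joint ranges: [-3.01, 3.01], [-0.46, 2.08], [-1.47, 1.51], [0.13, 2.56], [-1, 4.14], [0.04, 2.09], [-2.66, 2.66]. Speed limits (rad/s): [2.57, 2.57, 3.14, 3.14, 3.14, 3.14, 3.14].

## Interface

Orientations are given as a rotation vector (axis times angle).
In Python, from plant import robot, imaging, order gives the robot as it stands.
- The arm moves only by the tool play_rows, never from a script. Its argument "deltas" is a list that holds one entry, the list of rows, each a list of 5 numbers: the shift along the tool's x, y, z in m, then the turn about the tool's z in degrees, then the closure, from 0 (fully open) to 1 (shut). In form: [[[x, y, z, turn, jaw], ...]]. A call has exactly 8 rows; each row is the pose to reach, as a shift and turn from the pose commanded when the call began, along the tool's axes at that moment; what a row does not reach only later rows make up. A row lasts 1/8 s, in which the tool goes at most 62.5 mm and 10.7 degrees, less where a joint would pass 70% of its speed; a pose out of reach is approached as far as the arm can. A call with a gripper value outside its range is refused whole. The fingers move at their own pace and stop on an object; "squeeze" is the grip in N (left out, the last holds). Time passes only in rows, so rows that repeat a pose let the fingers close, or fill a call up. It gives the time, the measured TCP pose, the force, the opening and the grip force at its end, in the units of the state.
- robot.get_state(): the state, without advancing time (a new reading comes with each control period).
- imaging.capture(name): name is "scene" or "top" or "wrist"; returns a dict with "pixels" (400x640x3 uint8, red, green, blue), "K" (3x3 intrinsics, pixels), "R" (3x3) and "t" (3): a world point X has camera coordinates R X + t. Camera axes: x right, y down, z forward; pixel columns grow to the right and rows downward; lengths in mm; the calibration is good to about 2 mm. A picture is of the moment at which its call begins. There is no depth.
- order.close_job(): hands the job in; it is judged then, once.
The state is a dict: "t": time; "joints": joint angles; "dq": joint speeds; "effort": joint torques, N m; "ee_pos": TCP position; "ee_rot": TCP orientation; "force": force on the tool from outside, world axes, zero at the start; "wrist_torque": the same for the moment, N m; "finger_gap": finger opening in mm; "finger_force": force on a finger pad.
Only numpy, scipy, OpenCV 4.12 (cv2) and the standard library are available. Lean on these libraries where they do the work, as an engineer would, in place of code of your own. Each camera call takes 0.05 s, during which the arm holds its last target. There are 200 camera calls.

## Working session

There is one attempt and no reset: what is moved stays moved. The work goes in short steps, Python scripts to look and compute and a tool call to move; the robot and the scene stay as the last step left them, time stands still between calls to the robot, and variables do not carry over. Pictures are saved under pics/ and viewed, at most 10 in all, crops included, and the job is handed in when it is done.

Besides the shell and the picture viewer there is one more tool, called after ">>>" in YAML: its name, and indented under it one key for each argument. play_rows: Moves the arm, as the interface text tells. Its arguments: {"type":"object","properties":{"deltas":{"type":"array","items":{"type":"array","items":{"type":"array","items":{"type":"number"}}}},"squeeze":{"type":"number"}},"required":["deltas"]}

```bash
ls; mkdir -p pics; cat > h.py <<'E'
import numpy as np, cv2
from plant import robot, imaging, order
from scipy.spatial.transform import Rotation as Ro
def cap(n,save=None):
    c=imaging.capture(n)
    if save: cv2.imwrite('pics/'+save,c['pixels'][:,:,::-1])
    return c
def ray(c,u,v,z):
    K,R,t=[np.array(c[k],float) for k in('K','R','t')]
    d=R.T@np.linalg.solve(K,[u,v,1]); o=-R.T@t
    return o+d*(z-o[2])/d[2]
def proj(c,X):
    K,R,t=[np.array(c[k],float) for k in('K','R','t')]
    p=K@(R@np.array(X,float)+t); return p[:2]/p[2]
E
python3 - <<'E'
from h import *
a=cap('top','top.png');b=cap('scene','scene.png')
s=robot.get_state()
print(s['t'],s['ee_pos'],s['ee_rot']);print(Ro.from_rotvec(s['ee_rot']).as_matrix().round(3))
for c in(a,b):print(np.array(c['K']).round(1).tolist(),np.array(c['R']).round(3).tolist(),np.array(c['t']).round(1))
E
```

```text
pics
0.1 [199.92322233 591.54998507 238.54844305] [-5.09423798e-01 -3.09988883e+00  2.66018312e-03]
[[-0.947  0.32  -0.   ]
 [ 0.32   0.947 -0.002]
 [-0.    -0.002 -1.   ]]
[[371.0, 0.0, 320.3], [0.0, 371.0, 192.0], [0.0, 0.0, 1.0]] [[0.025, -1.0, -0.01], [-0.981, -0.022, -0.193], [0.193, 0.014, -0.981]] [ -75.9  514.1 1122.6]
[[402.7, 0.0, 318.0], [0.0, 402.7, 207.6], [0.0, 0.0, 1.0]] [[-0.329, 0.944, 0.007], [0.659, 0.235, -0.715], [-0.677, -0.231, -0.699]] [ 215.8 -255.2 1825.3]
```

View pics/top.png

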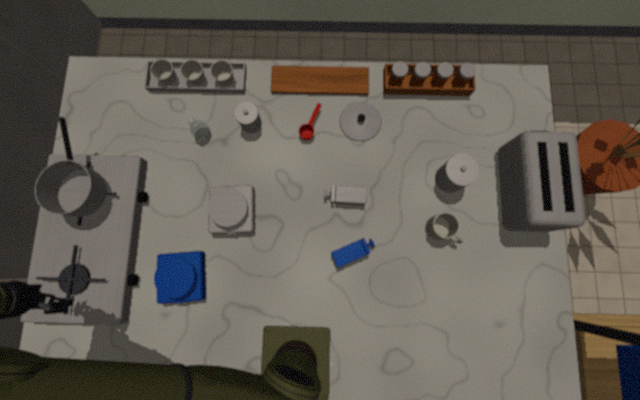

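View pics/scene.png

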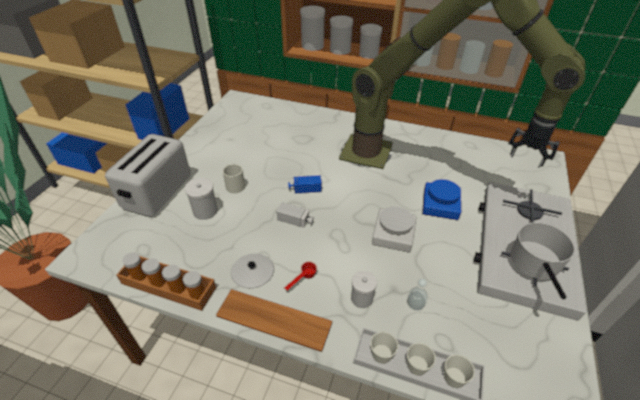

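The top view shows the arm base near (295,370). Caddy candidates are the grey-steel lying box at (348,196), with a plunger knob towards (328,195), and the blue one at (350,253). The grey one fits, since it is steel and blue look-alikes are excluded. For the scale, the white one at (231,210) fits rather than the blue one at (180,277). I'll confirm both in one enlarged crop.

```bash
python3 - <<'E'
import cv2,numpy as np
a=cv2.imread('pics/top.png');b=cv2.imread('pics/scene.png')
f=lambda i,x,y,w,h,s:cv2.resize(i[y:y+h,x:x+w],None,fx=s,fy=s,interpolation=cv2.INTER_CUBIC)
t=np.hstack([f(a,318,175,64,44,6),f(b,268,195,64,44,6)])
u=np.hstack([f(a,200,178,64,44,6),f(b,362,200,64,50,6)[:264]])
cv2.imwrite('pics/c1.png',np.vstack([t,u]))
E
```

```text
(no output)
```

View pics/c1.png

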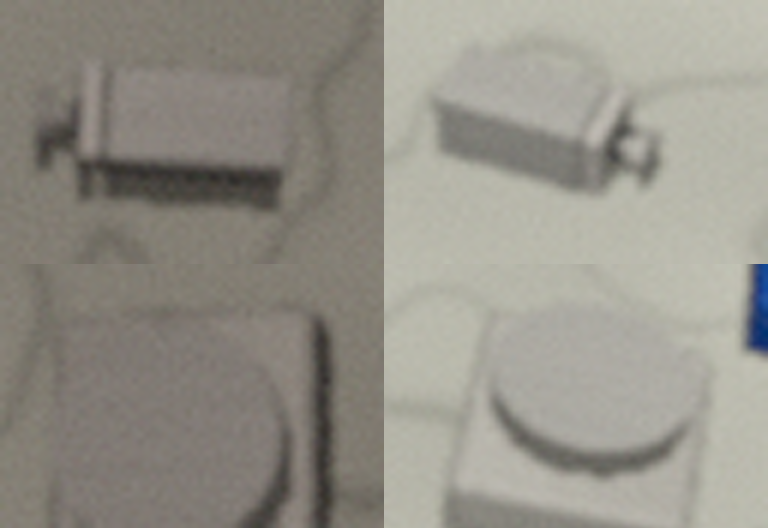

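Confirmed: the caddy is the grey steel box, top view (331–366, 185–203), with its mushroom plunger at (326,197) pointing to +y. The white scale's pan is at scene (398,219). Next I'll compute rough positions.

```bash
python3 - <<'E'
from h import *
a=cap('top');b=cap('scene')
for p in [(366.3,187.5),(365.2,202.5),(331.5,185.3),(331.3,202)]: print(p,ray(a,*p,52).round(1))
o=np.array([268,195])
for p in [(50,105),(200,145),(250,90)]: print('scene',ray(b,*(o+np.array(p)/6),52).round(1))
for p in [(397.6,219.4)]: print('pan scene',ray(b,*p,85).round(1))
print('pan top',ray(a,229,210,85).round(1))
for n,q in [('x+80 tin_big',(461,165)),('mug',(442,228)),('pan_lid',(360,118)),('blue',(350,253))]: print(n,ray(a,*q,60).round(0))
s=robot.get_state();w=cap('wrist');M=Ro.from_rotvec(s['ee_rot']).as_matrix()
R,t=np.array(w['R']),np.array(w['t'])
print('cam in tool',(M.T@(-R.T@t-s['ee_pos'])).round(1));print((R@M).round(3),w['K'])
E
```

```text
(366.3, 187.5) [ 533.  -208.5   52. ]
(365.2, 202.5) [ 485.  -205.1   52. ]
(331.5, 185.3) [537.7 -98.6  52. ]
(331.3, 202) [484.1 -98.9  52. ]
scene [ 542.5 -200.9   52. ]
scene [ 543.5 -103.    52. ]
scene [489.5 -90.9  52. ]
pan scene [461.8 225.   85. ]
pan top [446.7 212.1  85. ]
x+80 tin_big [ 611. -507.   60.]
mug [ 410. -439.   60.]
pan_lid [ 762. -187.   60.]
blue [ 327. -158.   60.]
cam in tool [  74.7    0.3 -135. ]
[[ 0.     1.     0.   ]
 [-0.955  0.001 -0.295]
 [-0.295 -0.     0.955]] [[281.51412625   0.         318.3686129 ]
 [  0.         281.51412625 197.70616235]
 [  0.           0.           1.        ]]
```

>>> play_rows:
  deltas:
    - [[-0.042,-0.044,0.005,9,0],[-0.084,-0.088,0.01,18,0],[-0.126,-0.132,0.015,27,0],[-0.168,-0.177,0.02,36,0],[-0.21,-0.221,0.025,45,0],[-0.252,-0.265,0.03,54,0],[-0.294,-0.309,0.035,63,0],[-0.336,-0.353,0.04,71,0]]

```text
t: 1.25
ee_pos: [406.3, 148.7, 199.3]
ee_rot: [2.219, 2.223, 0.002]
force: [1.4, 0.1, 0.1]
finger_gap: 85.4
finger_force: 0.0
```

>>> play_rows:
  deltas:
    - [[-0.04,0.018,0,0,0],[-0.08,0.036,0,0,0],[-0.12,0.054,0,0,0],[-0.16,0.072,0,0,0],[-0.195,0.09,0,0,0],[-0.225,0.104,0,0,0],[-0.225,0.104,0,0,0],[-0.225,0.104,0,0,0]]

```text
t: 2.25
ee_pos: [510.3, -73.4, 199.1]
ee_rot: [-2.214, -2.228, -0.0]
force: [-0.2, 0.1, 0.4]
finger_gap: 85.5
finger_force: 0.0
```

```bash
python3 - <<'E'
from h import *
s=robot.get_state();w=cap('wrist','w1.png');print(s['ee_pos'],s['force'])
for p in [(510,-207,52),(510,-95,52),(510,-76.5,41),(510,-76.5,26)]: print(proj(w,p))
E
```

```text
[510.28341713 -73.38954634 199.12897078] [-0.1984755   0.06603815  0.35714555]
[316.91079027 296.6808026 ]
[317.47996788 206.64213972]
[317.6263085  187.07860844]
[317.67655096 183.63856305]
```

View pics/w1.png

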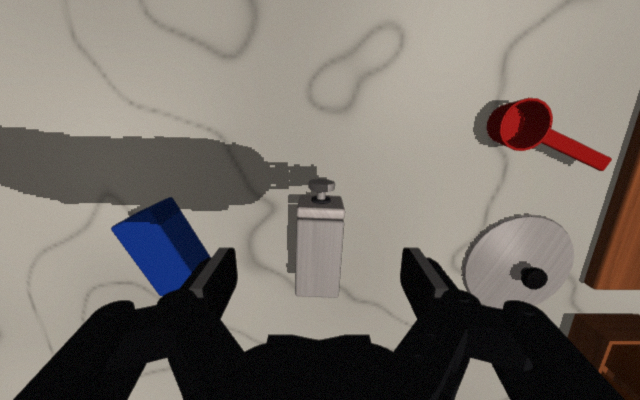

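Wrist view: the caddy body spans (297–343, 208–297), with the plunger head at (321,184). The blue look-alike at (165,245) and the pan lid at (517,260) are clear of the fingers.

```bash
python3 - <<'E'
from h import *
w=cap('wrist');g=cv2.imread('pics/w1.png')
for p in [(300,207.5),(343.5,207.5),(296,296),(338.5,297)]: print(p,ray(w,*p,52).round(1))
# head
c=cv2.resize(g[165:310,280:360],None,fx=4,fy=4,interpolation=cv2.INTER_CUBIC);cv2.imwrite('pics/w1c.png',c)
print('head',ray(w,321,184,33).round(1))
E
```

```text
(300, 207.5) [491.4 -95.6  52. ]
(343.5, 207.5) [537.5 -95.2  52. ]
(296, 296) [ 485.5 -205.8   52. ]
(338.5, 297) [ 535.5 -206.7   52. ]
head [513.6 -74.6  33. ]
```

View pics/w1c.png

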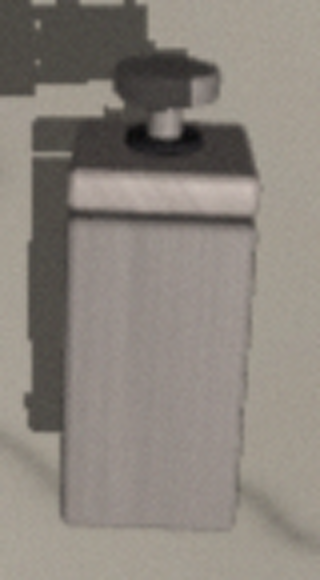

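>>> play_rows:
  deltas:
    - [[-0.0025,0.004,0.04,1.4,0],[-0.0025,0.004,0.085,1.4,0],[-0.0025,0.004,0.13,1.4,0],[-0.0025,0.004,0.165,1.4,0],[-0.0025,0.004,0.179,1.4,0],[-0.0025,0.004,0.179,1.4,0],[-0.0025,0.004,0.179,1.4,0.5],[-0.0025,0.004,0.179,1.4,1]]
  squeeze: 20

```text
t: 3.35
ee_pos: [515.6, -76.8, 21.5]
ee_rot: [2.241, 2.199, 0.002]
force: [0.2, 1.4, -0.3]
finger_gap: 51.4
finger_force: 0.0
```

>>> play_rows:
  deltas:
    - [[0,0,0,0,1],[0,0,0,0,1],[0,0,0,0,1],[0,0,0,0,1],[0,0,-0.003,0,1],[0,0,-0.006,0,1],[0,0,-0.01,0,1],[0,0,-0.01,0,1]]

```text
t: 4.35
ee_pos: [514.6, -76.6, 30.5]
ee_rot: [-2.242, -2.2, -0.0]
force: [0.4, -0.0, -1.8]
finger_gap: 28.6
finger_force: 19.9
```

```bash
python3 - <<'E'
from h import *
w=cap('wrist','w2.png')
E
```

```text
(no output)
```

View pics/w2.png

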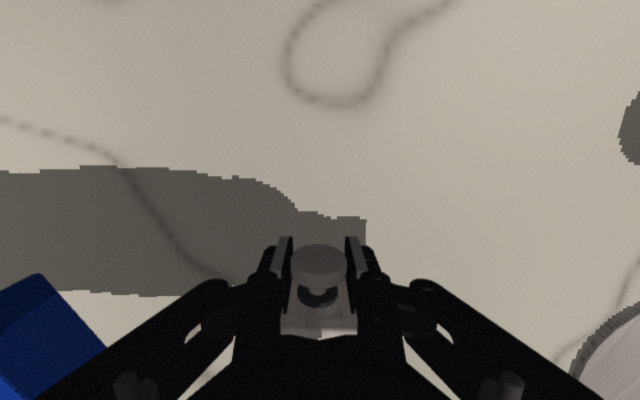

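The plunger head is gripped at (320,262) and the caddy is already tilting about its base edge. Next I'll swing it up along an arc.

>>> play_rows:
  deltas:
    - [[-0.004,0,-0.011,0,1],[-0.0085,0,-0.022,0,1],[-0.015,0,-0.034,0,1],[-0.022,0,-0.045,0,1],[-0.03,0,-0.055,0,1],[-0.039,0,-0.065,0,1],[-0.049,0,-0.073,0,1],[-0.06,0,-0.08,0,1]]

```text
t: 5.4
ee_pos: [513.5, -137.0, 110.9]
ee_rot: [-2.241, -2.201, -0.001]
force: [-0.7, 1.2, -0.7]
finger_gap: 28.8
finger_force: 20.0
```

>>> play_rows:
  deltas:
    - [[-0.011,0,-0.007,0,1],[-0.023,0,-0.013,0,1],[-0.035,0,-0.018,0,1],[-0.048,0,-0.022,0,1],[-0.06,0,-0.024,0,1],[-0.073,0,-0.026,0,1],[-0.085,0,-0.027,0,1],[-0.095,0,-0.028,0,1]]

```text
t: 6.4
ee_pos: [511.7, -232.6, 138.2]
ee_rot: [-2.242, -2.2, 0.0]
force: [0.1, 0.1, -3.7]
finger_gap: 29.0
finger_force: 20.1
```

```bash
python3 - <<'E'
from h import *
s=robot.get_state();print(s['ee_pos'],s['force'],s['finger_gap'],s['joints'])
c=cap('scene','s2.png');t=cap('top','t2.png');w=cap('wrist','w3.png')
for k,c_ in(('s',c),('t',t)):
    x,y=proj(c_,(s['ee_pos'][0],s['ee_pos'][1],70)).astype(int);print(k,x,y)
    a=c_['pixels'][max(0,y-40):y+40,x-50:x+50,::-1];cv2.imwrite(f'pics/{k}2c.png',cv2.resize(a,(400,320),interpolation=cv2.INTER_CUBIC))
cv2.imwrite('pics/m1.png',np.hstack([cv2.imread('pics/s2c.png'),cv2.imread('pics/t2c.png')]))
E
```

```text
[ 511.66937552 -232.57603448  138.19291743] [ 0.09553     0.09989198 -3.71133838] 29.02398995542675 [ 0.37015692  0.74791896 -0.04327696  1.85331483  0.0572224   0.54174975
  0.27043868]
s 271 201
t 374 193
```

View pics/m1.png

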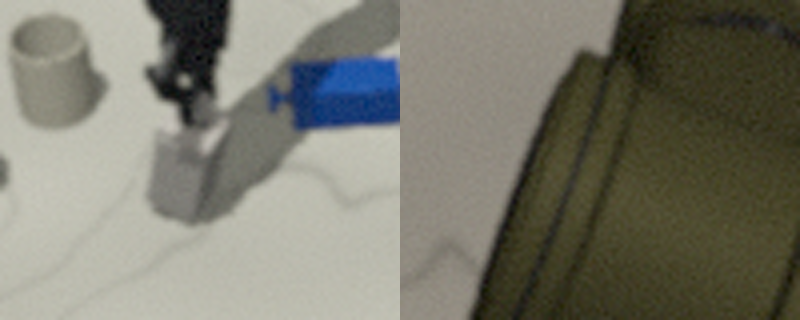

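The scene crop shows the caddy hanging base-down under the gripper (body about (150–210, 130–220) in the crop). I'll quantify the tilt before lowering.

```bash
python3 - <<'E'
from h import *
c=cap('scene');o=np.array([221,161])
C=np.array([511.7,-232.6])
for tilt in (-15,0,15):
    a=np.radians(tilt); h=np.array([*C,143.5]);print(tilt)
    ax=np.array([0,np.sin(a),-np.cos(a)]);e=np.array([0,np.cos(a),np.sin(a)]);x=np.array([1,0,0])
    for d in (18.5,130.5): print(d,[((proj(c,h+ax*d+26*sx*x+26*sy*e)-o)*4).round().astype(int).tolist() for sx,sy in((-1,-1),(1,-1),(1,1),(-1,1))])
E
```

```text
-15
18.5 [[178, 86], [154, 122], [207, 146], [230, 109]]
130.5 [[160, 165], [136, 201], [187, 224], [209, 187]]
0
18.5 [[183, 93], [158, 129], [212, 142], [235, 106]]
130.5 [[192, 181], [170, 217], [221, 231], [242, 194]]
15
18.5 [[189, 99], [165, 136], [216, 137], [239, 100]]
130.5 [[226, 191], [204, 228], [253, 231], [274, 194]]
```

```bash
python3 - <<'E'
import cv2,numpy as np
g=cv2.imread('pics/s2.png')[180:222,250:285];w=cv2.imread('pics/w3.png')[200:400,200:440]
cv2.imwrite('pics/m2.png',np.hstack([cv2.resize(g,(350,420),interpolation=cv2.INTER_CUBIC),cv2.resize(w,(450,375))[:420] if 0 else cv2.copyMakeBorder(cv2.resize(w,(450,375)),0,45,0,0,0)]))
E
```

```text
(no output)
```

View pics/m2.png

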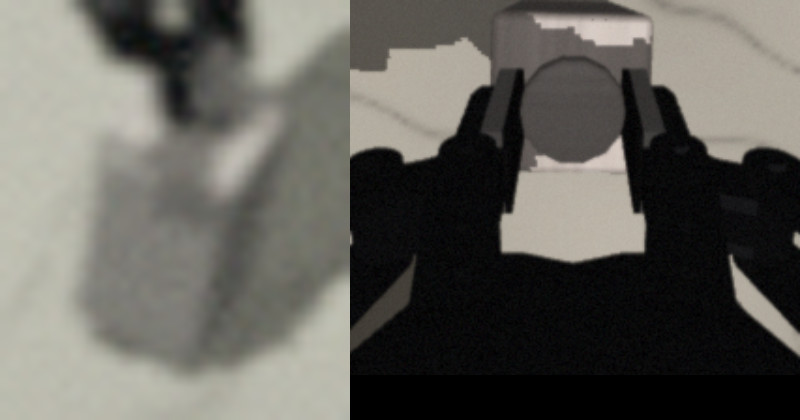

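The caddy still leans about 10°, with its base towards −y and its lowest edge roughly under the plunger. I'll lower that edge to the worktop and roll it upright by moving −y.

>>> play_rows:
  deltas:
    - [[0,0,0.005,0,1],[0,0,0.01,0,1],[-0.004,0,0.0115,0,1],[-0.009,0,0.012,0,1],[-0.014,0,0.0125,0,1],[-0.019,0,0.013,0,1],[-0.023,0,0.0135,0,1],[-0.026,0,0.014,0,1]]

```text
t: 7.6
ee_pos: [511.2, -258.3, 124.3]
ee_rot: [2.243, 2.2, -0.0]
force: [-1.5, -0.4, 4.5]
finger_gap: 29.0
finger_force: 21.0
```

```bash
python3 - <<'E'
from h import *
s=robot.get_state();print(s['ee_pos'],s['force'],s['wrist_torque'])
c=cap('scene','s3.png');w=cap('wrist','w4.png')
C=s['ee_pos'][:2]
for tilt in (-8,0):
    a=np.radians(tilt); h=np.array([*C,130.5]);ax=np.array([0,np.sin(a),-np.cos(a)]);e=np.array([0,np.cos(a),np.sin(a)]);x=np.array([1,0,0])
    for d in (18.5,130.5): print(tilt,d,[((proj(c,h+ax*d+26*sx*x+26*sy*e)-[245,185])*10).round().astype(int).tolist() for sx,sy in((1,-1),(1,1),(-1,1))])
g=cv2.imread('pics/s3.png')[185:227,245:280];w=cv2.imread('pics/w4.png')[200:400,200:440]
cv2.imwrite('pics/m3.png',np.hstack([cv2.resize(g,(350,420),interpolation=cv2.INTER_CUBIC),cv2.copyMakeBorder(cv2.resize(w,(450,375)),0,45,0,0,0)]))
E
```

```text
[ 511.17681162 -258.25368004  124.2660467 ] [-1.49286582 -0.35412322  4.5442231 ] [-0.03347528  0.24970428 -0.02829405]
-8 18.5 [[88, 83], [221, 131], [280, 40]]
-8 130.5 [[82, 290], [207, 336], [263, 245]]
0 18.5 [[95, 93], [227, 126], [286, 34]]
0 130.5 [[126, 310], [251, 343], [307, 252]]
```

View pics/m3.png

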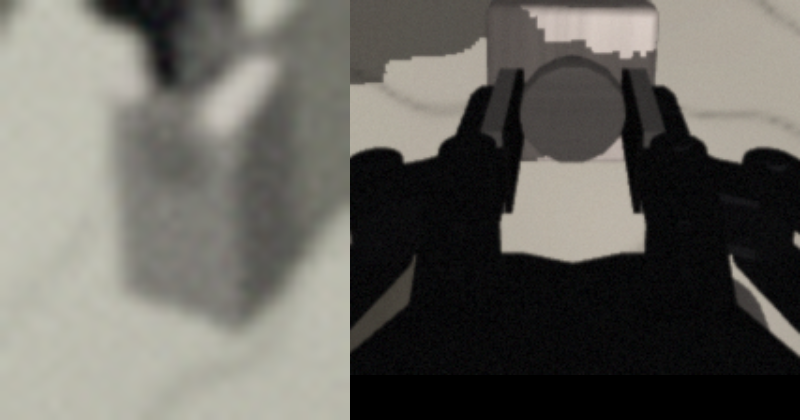

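The caddy now stands nearly flat: its base corners at (125,295) and (238,325) match the upright prediction. I'll release and rise to inspect.

>>> play_rows:
  deltas:
    - [[0,0,-0.001,0,0.6],[0,0,-0.001,0,0],[0,0,-0.001,0,0],[0,0,-0.01,0,0],[0,0,-0.035,0,0],[0,0,-0.06,0,0],[0,0,-0.08,0,0],[0,0,-0.08,0,0]]

```text
t: 8.7
ee_pos: [512.5, -258.1, 206.1]
ee_rot: [2.239, 2.198, 0.003]
force: [0.3, -0.2, 0.2]
finger_gap: 85.7
finger_force: 0.0
```

```bash
python3 - <<'E'
from h import *
s=robot.get_state();print(s['ee_pos'],s['force'])
w=cap('wrist','w5.png');c=cap('scene','s4.png')
for z in(135,112,0): print(z,proj(w,(511.2,-258.3,z)).round(1),proj(c,(511.2,-258.3,z)).round(1))
g=cv2.imread('pics/s4.png')[175:235,235:295]
cv2.imwrite('pics/m4.png',np.hstack([cv2.resize(g,(400,400),interpolation=cv2.INTER_CUBIC),cv2.copyMakeBorder(cv2.imread('pics/w5.png')[100:400,120:520],0,100,0,0,0)]))
E
```

```text
[ 512.51984939 -258.13906998  206.1144291 ] [ 0.29214609 -0.17206037  0.15801034]
135 [315.5 212.2] [263.6 186.6]
112 [315.6 202.9] [264.1 191.3]
0 [316.2 174.4] [266.7 213.1]
```

View pics/m4.png

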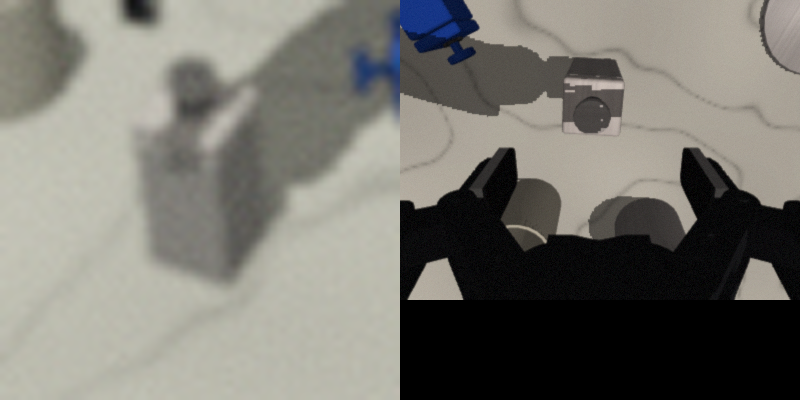

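The caddy stands upright and clear. In the wrist view the head is at (312,214) and the lid spans (283–342, 180–236). Next I'll measure numerically.

```bash
python3 - <<'E'
from h import *
w=cap('wrist');g=cv2.cvtColor(w['pixels'],cv2.COLOR_RGB2GRAY)
r=g[185:245,275:350]
print(r[::3,::3])
h=cv2.HoughCircles(cv2.GaussianBlur(cv2.resize(r,None,fx=6,fy=6,interpolation=cv2.INTER_CUBIC),(7,7),2),cv2.HOUGH_GRADIENT,1,30,param1=60,param2=15,minRadius=90,maxRadius=135)
for x,y,q in h[0][:3]: u,v=275+(x+.5)/6-.5,185+(y+.5)/6-.5; print(u,v,q/6,ray(w,u,v,135).round(1))
for p in[(283,234),(341,236.5),(285,181),(342.5,181)]: print(ray(w,*p,112).round(1))
M=Ro.from_rotvec(robot.get_state()['ee_rot']).as_matrix();print(M.round(4))
E
```

```text
[[ 81  81  79  80 104 112 115 117 122 126 116  89 176 183 184 186 194 191
  188 185 185 190 190 179 162]
 [ 81  81  79  76  82  82  83  80  86  89  80  85  87 177 183 187 189 185
  185 189 188 196 193 116 154]
 [ 80  84  79  80  83  84  86 142  86  85  83  85  82 116 117 116  84  86
   85 125 122 124 125  79 155]
 [ 78  80  81  78  84  83  92 113  87  87  81  87  82  88  82  87  90  84
   85  84  81  87  83  80 160]
 [ 82  78  79  78  76  83  81  82  87  91  85  81  80  77  81  81  85  87
   84  83  83  88  83  80 162]
 [166 164 163 117  81  78  84  86  87  88  79  43  50  46  46  40  83  87
   82  81  77  85  82  84 163]
 [165 166 168 128  82  80  82  88  82  66  56  62  71  74  74  64  59  70
   82  80  82  86  87  91 163]
 [166 164 167 131  85  79  85  84  73  64  69  73  70  74  73  75 157  60
   79  84  86  85  83  94 162]
 [166 167 167 110  82  80  84  76  61  68  67  70  63  72  66  69  98  71
   56  82  83  84  82 107 164]
 [166 167 168 113  86  79  83  72  71  70  72  70  72  69  72  72  70  73
   69  80  81  80  82 122 168]
 [167 167 165 101  80  77  81  65  69  70  68  66 
[... 422 characters left out ...]
1  70  70  70  78  77
   71 171 179 177 161 150 153]
 [157 161 160 119 167 161 170 171 153  69  68  67  68  69  72  66 142 146
  160 174 177 175 155 163 165]
 [165 167 169 133 161 164 167 171 175 149  76  66  65  69  70 138 146 156
  168 170 177 170 153 167 170]
 [168 167 169 170 162 167 166 162 163 162 155 150 147 149 143 147 155 151
  157 159 167 168 150 169 170]
 [169 167 170 166 168 171 170 170 171 169 167 171 169 168 170 166 168 169
  168 171 169 170 166 169 171]
 [170 169 169 168 169 169 171 168 170 168 172 171 171 169 171 171 171 173
  171 172 173 173 169 172 170]]Traceback (most recent call last):
  File "<stdin>", line 6, in <module>
TypeError: 'NoneType' object is not subscriptable
```

```bash
python3 - <<'E'
from h import *
w=cap('wrist')
print('head',ray(w,314,218,135).round(1))
for p in[(284,235),(341,236.5)]: print(ray(w,*p,112).round(1))
g=cv2.cvtColor(w['pixels'],cv2.COLOR_RGB2GRAY).astype(float)
# left/right lid side edges for several rows at z=112
for v in (222,226,230,234):
    r=cv2.GaussianBlur(g,(3,3),0)[v]; d=np.diff(r)
    print(v,r[278:292].astype(int),r[334:348].astype(int))
print(g[228:245,290].astype(int),g[228:245,335].astype(int))
s=robot.get_state();print(Ro.from_rotvec(s['ee_rot']).as_matrix().round(4),s['ee_pos'])
E
```

```text
head [ 508.  -261.2  135. ]
[ 480.6 -285.7  112. ]
[ 530.7 -288.   112. ]
222 [164 164 165 165 162 147 115  89  81  81  82  82  83  84] [165 177 179 180 180 180 178 173 161 153 155 160 162 163]
226 [147 146 144 143 140 130 121 129 147 159 164 165 165 166] [173 175 178 180 179 178 175 166 150 136 137 144 146 148]
230 [157 158 159 159 156 139 120 128 149 161 164 164 164 166] [173 175 176 176 176 175 170 162 152 151 159 164 164 165]
234 [166 166 166 167 168 166 157 147 146 151 154 154 154 155] [172 174 174 173 172 170 163 150 145 157 168 169 169 169]
[164 164 165 165 165 166 152 143 163 165 170 168 169 170 170 169 169] [173 176 176 177 173 174 175 173 173 154 157 166 170 169 169 173 172]
[[ 1.840e-02  9.998e-01 -1.600e-03]
 [ 9.998e-01 -1.840e-02  8.000e-04]
 [ 8.000e-04 -1.600e-03 -1.000e+00]] [ 510.74308077 -257.29251338  203.39401474]
```

>>> play_rows:
  deltas:
    - [[-0.004,-0.0035,0,1.5,1],[-0.004,-0.0035,0,1.5,1],[-0.004,-0.0035,0.01,1.5,1],[-0.004,-0.0035,0.02,1.5,1],[-0.004,-0.0035,0.03,1.5,1],[-0.004,-0.0035,0.04,1.5,1],[-0.004,-0.0035,0.05,1.5,1],[-0.004,-0.0035,0.055,1.5,1]]

```text
t: 9.9
ee_pos: [507.4, -261.4, 148.4]
ee_rot: [-2.27, -2.171, 0.001]
force: [0.2, -0.1, 0.1]
finger_gap: -0.2
finger_force: 0.0
```

>>> play_rows:
  deltas:
    - [[0,0,0.002,0,1],[0,0,0.004,0,1],[0,0,0.006,0,1],[0,0,0.008,0,1],[0,0,0.01,0,1],[0,0,0.012,0,1],[0,0,0.012,0,1],[0,0,0.012,0,1]]

```text
t: 10.9
ee_pos: [508.0, -261.7, 137.5]
ee_rot: [2.27, 2.171, 0.0]
force: [-0.5, 1.0, 4.7]
finger_gap: -0.0
finger_force: 2.5
```

>>> play_rows:
  deltas:
    - [[0,0,0.002,0,1],[0,0,0.004,0,1],[0,0,0.0055,0,1],[0,0,0.0065,0,1],[0,0,0.0075,0,1],[0,0,0.008,0,1],[0,0,0.008,0,1],[0,0,0.008,0,1]]

```text
t: 11.9
ee_pos: [508.4, -261.8, 131.9]
ee_rot: [2.269, 2.169, 0.001]
force: [-3.6, 2.4, 24.6]
finger_gap: -0.2
finger_force: 12.2
```

The plunger is on its stop (24.6 N at TCP z 132, 11 mm of stroke). I'll raise, open, and re-measure.

>>> play_rows:
  deltas:
    - [[0,0,-0.006,0,1],[0,0,-0.015,0,1],[0,0,-0.03,0,1],[0,0,-0.05,0,1],[0,0,-0.072,0,0],[0,0,-0.072,0,0],[0,0,-0.072,0,0],[0,0,-0.072,0,0]]

```text
t: 12.9
ee_pos: [507.1, -261.3, 200.3]
ee_rot: [-2.269, -2.17, 0.001]
force: [-0.3, 0.3, 0.7]
finger_gap: 72.8
finger_force: 0.0
```

```bash
python3 - <<'E'
from h import *
s=robot.get_state();w=cap('wrist','w6.png');print(s['ee_pos'],s['force'],s['finger_gap'])
g=cv2.GaussianBlur(cv2.cvtColor(w['pixels'],cv2.COLOR_RGB2GRAY),(3,3),0).astype(int)
c=proj(w,(508,-261,112));print(c)
u,v=c.round().astype(int)
for vv in range(v,v+40,6): print(vv,'L',u-36,g[vv,u-36:u-20],'R',u+20,g[vv,u+20:u+38])
for uu in (u-20,u-8,u+8,u+20): print(uu,v+15,g[v+15:v+45,uu])
print(proj(w,(508,-261,135)));print(g[v-24:v+36:3,u-24:u+25:3])
E
```

```text
[ 507.11501097 -261.26481579  200.30188312] [-0.30489705  0.29279947  0.65542709] 72.8179289256519
[318.81596876 204.74406958]
205 L 283 [171 170 170 169 158 129  96  82  83  84  84  83  84  86  87  87] R 339 [ 84  84  85  86  87  87  86  85  83  84 103 137 160 167 168 168 169 168]
211 L 283 [171 171 170 169 158 129  96  82  83  84  83  83  83  83  84  86] R 339 [ 82  83  84  86  86  86  86  85  82  89 117 151 167 169 168 169 169 169]
217 L 283 [171 171 171 170 158 128  95  81  82  84  83  82  83  84  85  84] R 339 [ 80  84  84  86  86  85  84  83  86 105 138 163 169 169 169 169 169 169]
223 L 283 [164 164 164 162 151 123  93  81  81  81  81  82  83  84  86  85] R 339 [157 160 171 177 178 177 175 170 158 146 145 148 151 153 154 156 157 158]
229 L 283 [162 162 163 162 155 142 137 148 162 168 169 168 169 173 175 175] R 339 [177 179 181 182 181 180 176 169 158 154 163 170 170 170 170 170 170 170]
235 L 283 [172 173 173 174 174 173 172 172 172 171 170 169 169 171 172 172] R 339 [161 162 163 163 162 162 163 166 170 173 173 173 173 174 174 174 174 173]
241 L 283 [173 173 172 173 173 173 17
[... 1391 characters left out ...]
 68  70  70  72  70  71  84 105  80  71  72  72  71  83  86]
 [ 82  83  66  68  70  69  70  69  68  70  70  70  70  69  69  85  86]
 [ 83  84  68  70  71  70  70  70  71  71  71  71  71  72  68  84  86]
 [ 83  84  71  71  72  71  72  71  71  70  71  71  71  71  97  87  89]
 [ 83  85  75  71  71  72  72  71  90 124 108  71  72  72 148 160 178]
 [133 146 146  99  70  72  72  72  74  79  78  70  72 103 172 180 182]
 [169 175 176 170  91  71  70  71  70  72  72  71  95 171 176 179 181]
 [158 163 164 171 163 130  85  73  78 122 126 145 167 173 174 178 178]
 [169 172 171 171 169 168 166 160 161 164 165 166 164 165 160 162 162]
 [174 174 174 174 173 173 174 174 174 173 175 174 174 175 174 175 174]]
```

>>> play_rows:
  deltas:
    - [[0,0.0005,0.01,0.7,0],[0,0.0005,0.04,0.7,0],[0,0.0005,0.075,0.7,0],[0,0.0005,0.105,0.7,0],[0,0.0005,0.123,0.7,0],[0,0.0005,0.123,0.7,0],[0,0.0005,0.123,0.7,0.5],[0,0.0005,0.123,0.7,1]]
  squeeze: 40

```text
t: 13.95
ee_pos: [508.6, -261.9, 79.4]
ee_rot: [2.283, 2.156, 0.001]
force: [-7.2, 0.3, 22.3]
finger_gap: 52.2
finger_force: 36.5
```

>>> play_rows:
  deltas:
    - [[0,0,0,0,1],[0,0,0,0,1],[0,0,0,0,1],[0,0,0,0,1],[0,0,-0.005,0,1],[0,0,-0.01,0,1],[0,0,-0.015,0,1],[0,0,-0.015,0,1]]

```text
t: 14.95
ee_pos: [508.5, -261.7, 93.6]
ee_rot: [2.283, 2.157, 0.001]
force: [-0.4, 0.3, -4.0]
finger_gap: 51.7
finger_force: 42.3
```

```bash
cat > pan.py <<'E'
from h import *
from scipy.optimize import least_squares
for n,c0 in(('scene',(462,225)),('top',(450,215)),('wrist',(455,220))):
    c=cap(n);p0=proj(c,(*c0,85))
    if not(0<p0[0]<640 and 0<p0[1]<400): continue
    g=cv2.cvtColor(c['pixels'],cv2.COLOR_RGB2GRAY);g=cv2.GaussianBlur(g,(0,0),1)
    e=cv2.Canny(g,15,35);ys,xs=np.nonzero(e)
    k=np.hypot(xs-p0[0],ys-p0[1])<(35 if n!='wrist' else 200)
    P=np.array([ray(c,x,y,85)[:2] for x,y in zip(xs[k],ys[k])])
    ctr=np.array(c0,float)
    for tol in(14,8,5,3,3):
        d=np.hypot(*(P-ctr).T)-60;Q=P[abs(d)<tol]
        ctr=least_squares(lambda q:np.hypot(*(Q-q).T)-60,ctr,loss='soft_l1').x
    a=np.degrees(np.arctan2(*(Q-ctr).T[::-1]));h=np.histogram(a,12,(-180,180))[0]
    print(n,len(P),len(Q),ctr.round(1),np.std(np.hypot(*(Q-ctr).T)-60).round(2),h)
E
python3 pan.py
```

```text
scene 398 53 [456.  220.4] 1.67 [ 6  6  0  0  6 11  9  6  5  0  3  1]
top 529 81 [458.  216.6] 1.54 [11  8  5 12 13  3  0  0  6  5  8 10]
```

>>> play_rows:
  deltas:
    - [[0.005,0,-0.025,0,1],[0.02,-0.003,-0.055,0,1],[0.04,-0.007,-0.085,0,1],[0.07,-0.013,-0.1,-1,1],[0.105,-0.019,-0.106,-2,1],[0.14,-0.026,-0.106,-3,1],[0.175,-0.032,-0.106,-3,1],[0.21,-0.039,-0.106,-3,1]]

```text
t: 16.1
ee_pos: [481.0, -48.6, 199.2]
ee_rot: [-2.227, -2.216, -0.0]
force: [0.4, -0.6, -3.4]
finger_gap: 51.8
finger_force: 43.0
```

>>> play_rows:
  deltas:
    - [[0.035,-0.005,0,0,1],[0.07,-0.01,0,0,1],[0.105,-0.015,0,0,1],[0.14,-0.02,0,0,1],[0.165,-0.024,0,0,1],[0.185,-0.027,0,0,1],[0.195,-0.028,0,0,1],[0.195,-0.028,0,0,1]]

```text
t: 17.1
ee_pos: [454.2, 145.7, 199.2]
ee_rot: [-2.225, -2.217, -0.0]
force: [-0.3, -0.4, -3.6]
finger_gap: 51.5
finger_force: 43.1
```

```bash
python3 pan.py; python3 - <<'E'
from h import *
s=robot.get_state();print(s['ee_pos'],s['force'],s['finger_gap'],s['joints'].round(2) if hasattr(s['joints'],'round') else s['joints'])
print(Ro.from_rotvec(s['ee_rot']).as_matrix().round(3).tolist())
E
```

```text
scene 488 48 [456.3 223.3] 1.5 [3 3 2 6 9 9 9 1 3 0 3 0]
top 551 53 [446.  212.9] 1.45 [11 10  2  2  4  4  3  3  0  0  1 13]
wrist 4684 906 [456.2 219. ] 1.47 [ 89  59  35  52  65  80  75  98  77  80 105  91]
[454.30915586 144.09622496 199.25579214] [ 0.94695116 -0.79253746 -3.69007932] 51.3202404737248 [-0.43  0.57  0.04  2.05 -0.04  0.52 -0.37]
[[0.006, 1.0, -0.0], [1.0, -0.006, -0.001], [-0.001, -0.0, -1.0]]
```

```bash
sed -e "s/,(0,0),1)/,(0,0),2)/;s/Canny(g,15,35)/Canny(g,8,20)/;s/<(35 if n!='wrist' else 200)/<110/;s/(('scene',(462,225)),('top',(450,215)),('wrist',(455,220)))/(('wrist',(455,220)),('wrist',(462,226)),('wrist',(450,212)))/" pan.py > pan2.py; python3 pan2.py
```

```text
wrist 1751 661 [456.3 218.4] 1.66 [54 41 28 36 44 52 42 71 57 66 90 80]
wrist 1754 638 [455.8 218.1] 1.65 [56 40 28 33 43 55 48 46 58 70 84 77]
wrist 1812 620 [455.4 218.1] 1.58 [42 39 22 32 44 65 44 49 56 68 81 78]
```

>>> play_rows:
  deltas:
    - [[0.015,0.0005,0,0,1],[0.035,0.001,0,0,1],[0.055,0.0015,0,0,1],[0.068,0.0015,0,0,1],[0.074,0.0015,0.005,0,1],[0.074,0.0015,0.013,0,1],[0.074,0.0015,0.02,0,1],[0.074,0.0015,0.026,0,1]]

```text
t: 18.4
ee_pos: [455.9, 218.5, 172.6]
ee_rot: [2.228, 2.215, -0.002]
force: [0.6, -0.2, -3.1]
finger_gap: 51.4
finger_force: 43.1
```

>>> play_rows:
  deltas:
    - [[0,0,0.002,0,1],[0,0,0.004,0,1],[0,0,0.006,0,1],[0,0,0.008,0,1],[0,0,0.01,0,1],[0,0,0.012,0,1],[0,0,0.012,0,1],[0,0,0.012,0,1]]

```text
t: 19.4
ee_pos: [456.1, 219.5, 161.4]
ee_rot: [-2.226, -2.216, -0.0]
force: [0.7, 1.3, -1.2]
finger_gap: 51.7
finger_force: 43.2
```

>>> play_rows:
  deltas:
    - [[0,0,0.001,0,1],[0,0,0.002,0,1],[0,0,0.003,0,1],[0,0,0.003,0,1],[0,0,0.003,0,1],[0,0,0.003,0,1],[0,0,0.003,0,1],[0,0,0.003,0,1]]
  squeeze: 20

```text
t: 20.4
ee_pos: [456.1, 219.5, 158.3]
ee_rot: [-2.227, -2.216, -0.0]
force: [0.3, 0.6, -0.9]
finger_gap: 51.8
finger_force: 43.2
```

>>> play_rows:
  deltas:
    - [[0,0,0.001,0,1],[0,0,0.001,0,0.35],[0,0,0.001,0,0.2],[0,0,0.001,0,0],[0,0,0.001,0,0],[0,0,0.001,0,0],[0,0,0.001,0,0],[0,0,-0.005,0,0]]

```text
t: 21.4
ee_pos: [455.7, 219.3, 163.2]
ee_rot: [-2.226, -2.216, 0.001]
force: [0.4, 0.1, 0.0]
finger_gap: 85.2
finger_force: 0.0
```

>>> play_rows:
  deltas:
    - [[0,0,-0.015,0,0],[0,0,-0.035,0,0],[0,0,-0.055,0,0],[0,0,-0.08,0,0],[0,0,-0.1,0,0],[0,0,-0.12,0,0],[0,0,-0.12,0,0],[0,0,-0.12,0,0]]

```text
t: 22.4
ee_pos: [455.6, 219.2, 282.8]
ee_rot: [-2.226, -2.216, 0.001]
force: [-0.1, -0.8, -0.6]
finger_gap: 85.4
finger_force: 0.0
```

```bash
python3 - <<'E'
from h import *
s=robot.get_state();print(s['ee_pos'],s['force'],s['finger_gap'])
w=cap('wrist','w7.png');cap('scene','s7.png');cap('top','t7.png')
g=cv2.GaussianBlur(cv2.cvtColor(w['pixels'],cv2.COLOR_RGB2GRAY),(3,3),0)
for z in(211,188,76): print(z,proj(w,(456,218.3,z)).round(1))
u,v=proj(w,(456,218.3,188)).round().astype(int)
print(u,v);print(g[v-36:v+48:4,u-48:u+50:4])
E
```

```text
[455.55220674 219.17238147 282.77803877] [-0.08945189 -0.75974709 -0.61132262] 85.43706022154564
211 [318.2 212.8]
188 [318.2 203.5]
76 [318.4 175. ]
318 203
[[ 70  70  70  68  70  69  52  52  54  52  51  51  53  53  53  52  52  53
   57 158 158 159 161 160 150]
 [ 69  69  70  67  68  65  68  66  65  64  63  59  58  58  59  58  58  56
   74 108 156 157 159 159 152]
 [ 72  67  71  68  69 129 137 140 141 137 134 128 128 128 133 129 121 118
  118 116 155 155 158 158 151]
 [ 71  68  70  68  69 161 171 177 183 183 184 180 185 185 193 191 188 188
  193 185 148 153 157 156 146]
 [ 75  68  69  70  68 144 153 157 164 164 172 180 185 184 193 190 188 188
  194 184 148 151 156 155 153]
 [ 79  69  68  69  65  79  79  83  84  83  89 159 163 163 172 184 185 186
  192 161 147 150 156 154 164]
 [146 127  69  69  66  79  78  81  85  85  84  75  72  79  86 118 125 127
  130  82 148 149 155 148 164]
 [141 155 119 120  70  79  80  83  85  79  55  57  57  65  70  82  82  81
   84  80 146 147 152 161 164]
 [133 155 150 145 137  80  78  81  80  62  71  71  71  73  94  59  81  82
   84  79 147 146 151 163 16
[... 563 characters left out ...]
32  68  68  67  67  70  68  73 163 173
  175 147 156 157 158 158 161]
 [162 163 161 161 159 148 163 168 172 140  77  67  69 109 123 161 170 172
  173 146 156 159 160 159 161]
 [162 162 161 161 161 155 153 151 148 140 131 131 138 147 152 149 148 149
  151 155 158 159 158 161 161]
 [162 162 162 162 161 160 160 158 154 145 130 142 154 156 156 156 156 156
  158 158 158 158 160 161 163]
 [162 162 161 162 161 160 159 158 156 147 131 142 154 157 157 157 156 157
  157 157 158 160 161 162 162]
 [162 162 161 162 160 160 159 157 155 146 131 146 156 157 157 156 158 156
  158 159 159 159 162 163 163]
 [156 159 161 162 162 160 159 156 152 138 135 154 157 156 157 156 157 158
  158 159 160 159 160 162 163]]
```

The numbers show the caddy upright on the pan: its lid spans u 289–347 around the predicted 318, and the plunger is up. The arm is clear, so I'm handing in.

```bash
python3 -c "
from plant import order
print(order.close_job())"
```

```text
the job is handed in; nothing more can be done
None
```

The job is handed in after about 22 s of the allowed 61: the caddy was stood upright, its plunger pressed to the stop (24.6 N) and sprung back, and it now stands upright within about 2 mm of the measured pan centre, with the arm clear.

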